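Quick-spin the vials: shut the lid, mains on, hold the pulse key

ROBOT

A 6-joint arm with a two-finger parallel gripper is mounted at the origin on a cart in front of the work surface, level with it; the furniture and walls round the work are solid. World frame = base frame: x ahead of the robot, y to its left, z up, the work surface at z = 0. Lengths are in m, angles in rad, forces in N, time in s.
With the tool pointing down it reaches from about 0.3 to 0.775 m from the base axis. Payload 14.6 kg.
Tool frame: the origin (TCP) lies at the very end of the fingers, on their centre line; the grasp point (between the pads) lies 19 mm behind it; z points along the fingers, y is the line along which they close (so a half turn about z gives the same grasp; the last joint's range is limited). The gripper opens to 94 mm and grips with 3 to 60 N. Pads are 16 mm wide; open, the fingers measure 119 mm over their backs; the gripper's body (75 mm by 177 mm) begins 78 mm behind the grasp point.
Start: joints at [1.172, 0.3, 1.521, -0, 1.321, -0.067], TCP at [0.179, 0.52, 0.183] pointing down, gripper open.
Joint ranges: [-3.03, 3.03], [-0.79, 2.21], [0.23, 2.52], [-1.04, 4.18], [0, 3.07], [-2.55, 2.55]. Speed limits (rad/s): [2.22, 2.22, 2.57, 3.14, 3.14, 3.14].

INTERFACE

Orientations are given as [roll, pitch, yaw] about the fixed x, y, z axes, in that order (R = Rz(yaw) Ry(pitch) Rx(roll)).
In Python, from station import ctrl, cams gives the robot as it stands. The module is installed in compiled form; this text tells all that it offers.
- The arm moves only by the tool arm_command, never from a script. Its argument "plan" is a list that holds one entry, the list of rows, each a list of 7 numbers: the shift along the tool's x, y, z in mm, then the turn, a rotation vector about the tool's x, y, z in rad, then the closure, from -1 (fully open) to 1 (shut). A call has 1 to 12 rows; each row is the pose to reach, as a shift and turn from the pose commanded when the call began, along the tool's axes at that moment; what a row does not reach only later rows make up. A row lasts 1/10 s, in which the tool goes at most 50 mm and 8.59 degrees, less where a joint would pass 70% of its speed; a pose out of reach is approached as far as the arm can. A call with a gripper value outside its range is refused whole. The fingers move at their own pace and stop on an object; "squeeze" is the grip in N (left out, the last holds). Time passes only in rows, so rows that repeat a pose let the fingers close. It gives the time, the measured TCP pose, the force, the opening and the grip force at its end, in the units of the state.
- ctrl.get_obs(): the state, without advancing time (a new reading comes with each control period).
- cams.camera(name): name is "scene" or "side" or "wrist"; returns (picture, depth): 384x512x3 uint8, blue, green, red; 384x512 float32, m along the optical axis (not along the pixel's ray), 0 where there is no reading.
- cams.camera_info(name): a dict with "fx", "fy", "cx", "cy" (pixels), "dist_coeffs" ([k1, k2, p1, p2, k3] as OpenCV has them; the pictures are not rectified), "world_to_cam" (4x4, takes a point from world to camera coordinates). Camera axes: x right, y down, z forward; pixel columns grow to the right and rows downward; lengths in m; the calibration is good to about 2 mm. A picture is of the moment at which its call begins: read the wrist's pose just before it. camera_info takes no time and is no camera call; for the wrist camera it gives the pose at the moment of the call.
- ctrl.hand_in(): hands the job in; it is judged then, once.
The state is a dict: "time_s": time; "qpos": joint angles; "joint_vel": joint speeds; "tau": joint torques, N m; "ee_pos": TCP position; "eef_rot": TCP orientation; "force": force on the tool from outside, world axes, zero at the start; "moment": the same for the moment, N m; "grip_width": finger opening in m; "grip_force": force on a finger pad.
Only numpy, scipy, OpenCV 4.12 (cv2) and the standard library are available. Lean on these libraries where they do the work, as an engineer would, in place of code of your own. Each camera call takes 0.05 s, during which the arm holds its last target. There are 200 camera calls.

TASK

Give the vials in the bench centrifuge a quick spin with closed fingertips, grasping nothing: push the open lid down by its front tab until it snaps fully shut, then press the raised left end of the red mains rocker so that it is on, then press the yellow pulse key fully down. The spin lasts only while that key is held, so finish still holding it down. Do not press the green key, do not press hard or shove the centrifuge about, and leave the rack, bottle, timer and tin where they stand.

Things in the scene. Friction and masses are not known exactly. Their poses are not given: they have to be found in the camera images.
- centrifuge: white bench centrifuge, 260 mm deep (x), 180 wide (y), deck 112 mm high, 3.2 kg, loose on rubber feet; origin under its middle on the bench, x to its back, y to its left, z up. In front a panel (middle 75 mm up) that slopes down to the front by 0.21 rad, left to right: red mains rocker (y +62), display, green run key (-23), yellow pulse key (-65), all at x = -100; deck step at x = -68
- lid (a joint): lid angle in rad, 0 = fully shut, grows as it opens; begins partly open and stays where left (about 1 N at the tab moves it); from about 0.07 rad it meets a sprung roller catch that takes some 5 to 10 N (more for a moment) at the tab; past 0.035 it snaps to 0 and stays. Shut: below 0.02
- lid_tab (a point): middle of the top face of the lid's grey front tab (30 x 48 x 8 mm), 166 mm in front of the hinge axis along the lid and 6 mm above it; z axis = outward normal of the lid, x axis to the hinge. Shut, it lies at x = -56, z = 122 mm in the centrifuge frame; behind it the lid's rim, then the clear dome, 20 mm higher
- lid_axis (a point): middle of the lid's hinge axis, at the back of the centrifuge, (110, 0, 116) mm in its frame; the axis runs along the centrifuge's y
- mains_rocker (a joint): the mains rocker's angle in rad: 0 = off, 0.30 = on. It snaps over the middle by itself to either side, pressing takes 2 to 5 N at the on point (up to 8 N for a moment); on means above 0.25
- rocker_on (a point): on top of the rocker's on half, 12 mm left of the rocker's middle. Rocker: red, 21 mm (x) by 32 mm (y), rocks left-right; this left half, with a white bar, stands up when off and goes down about 4 mm when pressed on; the right half has a white ring
- pulse_key (a joint): travel in m of the yellow pulse key, 0 = up, 0.004 = fully down, square to the sloping panel; spring return, 1.4 N to start and about 4.2 N at the bottom; counts as down above 0.003
- pulse_top (a point): middle of the top of the yellow pulse key, a round key 21 mm across that stands 9 mm above the panel; its z axis is square to the panel
- run_key (a joint): travel in m of the green key (starts a timed run), 0 = up; not to be pressed
- run_top (a point): middle of the top of the green key, 21 mm across, 42 mm to the left of the yellow key, same height
- rack: white vial rack with purple-capped vials, 56 x 132 x 40 mm, left of the centrifuge; origin at the middle of its underside; leave alone. (Room: a gas generator 0.39 m high stands from x = 0.40, y = 0.44 on leftward, a chromatograph from x = 0.51, y = -0.14 on rightward, a carousel 0.42 m up behind x = 0.63)
- bottle: small amber bottle with white cap, 45 mm across, 108 mm high; origin at the middle of its underside; leave alone
- bench_timer: white bench timer, 62 x 62 x 16 mm; origin at the middle of its underside; leave alone
- tin: round tin with a green top, 46 mm across, 19 mm high; origin at the middle of its underside; leave alone

How it is judged:
By the outcome, as a careful person would: the job done as asked, in the order asked, and still so for the second after the job is handed in, while the arm keeps its last pose, push and grip.
It also fails if it takes over 45 s, if anything falls off the work surface, if the arm or the gripper's body presses on something with over 40 N, if the wrist force passes 120 N, or if a joint passes its speed limit or range.

## Working session

There is one attempt and no reset: what is moved stays moved. The work goes in short steps, Python scripts to look and compute and a tool call to move; the robot and the scene stay as the last step left them, time stands still between calls to the robot, and variables do not carry over. Pictures are saved under pics/ and viewed, at most 10 in all, crops included, and the job is handed in when it is done.

Besides the shell and the picture viewer there is one more tool, called after "Emit:" by a JSON object that holds its "name" and its "arguments", one argument or row to a line. arm_command: Moves the arm, as the interface text tells. Its arguments: {"type":"object","properties":{"plan":{"type":"array"},"squeeze":{"type":"number"}},"required":["plan"]}

```bash
mkdir -p pics
cat > h.py <<'E'
import numpy as np, cv2, pickle
from station import ctrl, cams
def grab(n):
    info=cams.camera_info(n); p,d=cams.camera(n)
    return p,d,info
def world(info,u,v,z):
    K=np.array([[info['fx'],0,info['cx']],[0,info['fy'],info['cy']],[0,0,1.]])
    n=cv2.undistortPoints(np.array([[[u,v]]],float),K,np.array(info['dist_coeffs'],float))[0,0]
    T=np.linalg.inv(np.array(info['world_to_cam']))
    return (T@np.array([n[0]*z,n[1]*z,z,1]))[:3]
E
python3 - <<'E'
from h import *
o=ctrl.get_obs(); print(o)
ims=[]
for n in("scene","side"):
    p,d,i=grab(n); pickle.dump((p,d,i),open(f'{n}0.pkl','wb')); cv2.imwrite(f'pics/{n}0.png',p)
    print(n,np.linalg.inv(np.array(i['world_to_cam'])).round(3).tolist(),i['fx'])
E
```

```text
{'time_s': 0.0, 'qpos': array([ 1.17240668e+00,  3.00484911e-01,  1.52157203e+00, -3.41555117e-05,
        1.32069497e+00, -6.65899500e-02]), 'joint_vel': array([-3.13219143e-04,  4.62929114e-04,  2.01598045e-03,  8.43218603e-05,
       -1.45768450e-03,  2.70304569e-03]), 'tau': array([-4.54082314e-03, -5.31827080e+01, -3.52723968e+01,  7.06325099e-02,
        2.46755633e-02, -4.32681884e-05]), 'ee_pos': array([0.17905598, 0.51973674, 0.1828826 ]), 'eef_rot': array([-3.14043376e+00, -4.41280943e-05,  2.80980140e+00]), 'force': array([-0.76718727,  0.16035497, -0.54257315]), 'moment': array([ 0.00991941,  0.03143217, -0.0049924 ]), 'grip_force': 0.0, 'grip_width': 0.09382215142715611}
scene [[0.778, -0.394, 0.49, -0.074], [-0.628, -0.495, 0.6, -0.724], [0.006, -0.774, -0.633, 0.918], [0.0, 0.0, 0.0, 1.0]] 425.43363968002217
side [[-0.885, -0.342, 0.315, 0.213], [-0.465, 0.639, -0.613, 0.682], [0.008, -0.689, -0.725, 0.852], [0.0, 0.0, 0.0, 1.0]] 395.3795086274705
```

View pics/scene0.png

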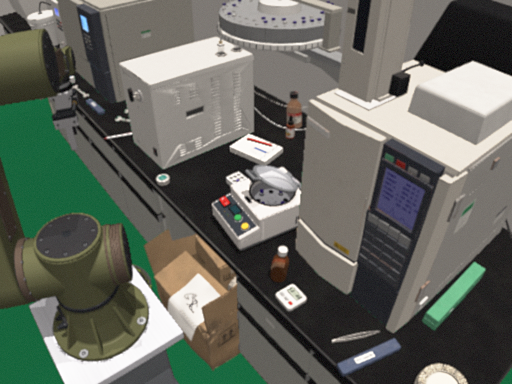

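View pics/side0.png

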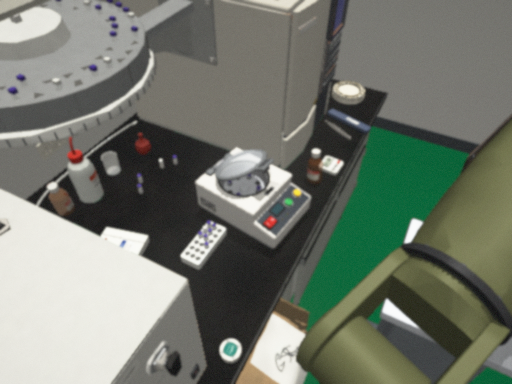

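The scene view shows the centrifuge panel: red rocker at (225,201), green key (238,217), yellow key (245,226). In the side view they are at (270,222), (288,202) and (297,193), with the lid half open around (243,160). Next I'll locate the keys and estimate the pose.

```bash
cat >> h.py <<'E'
def ray(info,u,v):
    a=world(info,u,v,0.);b=world(info,u,v,1.);d=b-a;return a,d/np.linalg.norm(d)
def tri(rs):
    A=sum(np.eye(3)-np.outer(d,d) for a,d in rs);b=sum((np.eye(3)-np.outer(d,d))@a for a,d in rs)
    return np.linalg.solve(A,b)
def blob(p,col,box):
    hsv=cv2.cvtColor(p,cv2.COLOR_BGR2HSV);h,s,v=cv2.split(hsv)
    r={'red':((h<8)|(h>172)),'green':(h>45)&(h<85),'yel':(h>20)&(h<34)}[col]&(s>110)&(v>80)
    m=np.zeros_like(r);x0,y0,x1,y1=box;m[y0:y1,x0:x1]=r[y0:y1,x0:x1]
    n,l,st,c=cv2.connectedComponentsWithStats(m.astype(np.uint8))
    k=1+np.argmax(st[1:,4]); return c[k],st[k,4],l==k
E
python3 - <<'E'
from h import *
B={'scene':(205,180,270,250),'side':(250,175,315,240)}
D={n:pickle.load(open(n+'0.pkl','rb')) for n in B}
for c in('red','green','yel'):
    rs=[]
    for n in B:
        p,d,i=D[n];ct,a,m=blob(p,c,B[n]);rs.append(ray(i,*ct));z=np.median(d[m])
        print(c,n,ct.round(1),a,'depth pt',world(i,*ct,z).round(4))
    P=tri(rs);print('  tri',P.round(4),[round(float(np.linalg.norm(np.cross(P-a,d))),4) for a,d in rs])
for n,b in(('scene',(190,140,330,290)),('side',(170,130,350,260))):
    p=D[n][0];x0,y0,x1,y1=b;cv2.imwrite(f'pics/{n}c.png',cv2.resize(p[y0:y1,x0:x1],None,fx=4,fy=4,interpolation=cv2.INTER_CUBIC))
E
```

```text
red scene [224.1 200.7] 81 depth pt [0.4683 0.1048 0.0827]
red side [269.7 221.9] 110 depth pt [0.4682 0.1019 0.0814]
  tri [0.4675 0.1037 0.0838] [0.0001, 0.0001]
green scene [237.1 216.5] 37 depth pt [0.4559 0.0222 0.0837]
green side [288.4 201.2] 37 depth pt [0.455  0.0177 0.0841]
  tri [0.4542 0.0198 0.0865] [0.0001, 0.0001]
yel scene [244.3 225.4] 40 depth pt [ 0.4492 -0.021   0.0845]
yel side [296.5 192.4] 44 depth pt [ 0.4491 -0.0225  0.0833]
  tri [ 0.4488 -0.0212  0.0847] [0.0002, 0.0002]
```

View pics/scenec.png

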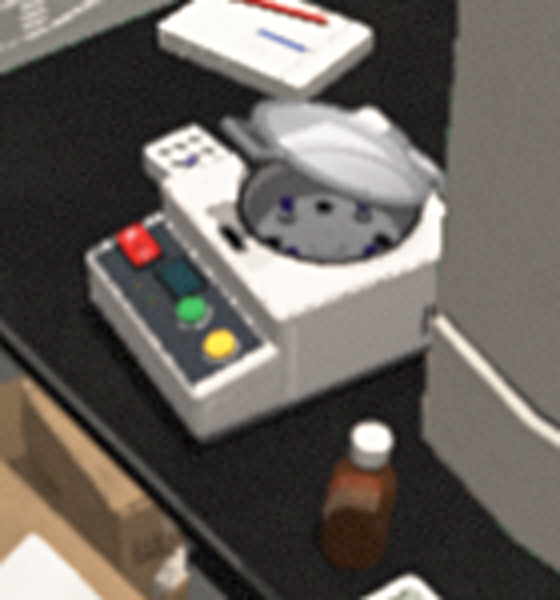

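View pics/sidec.png

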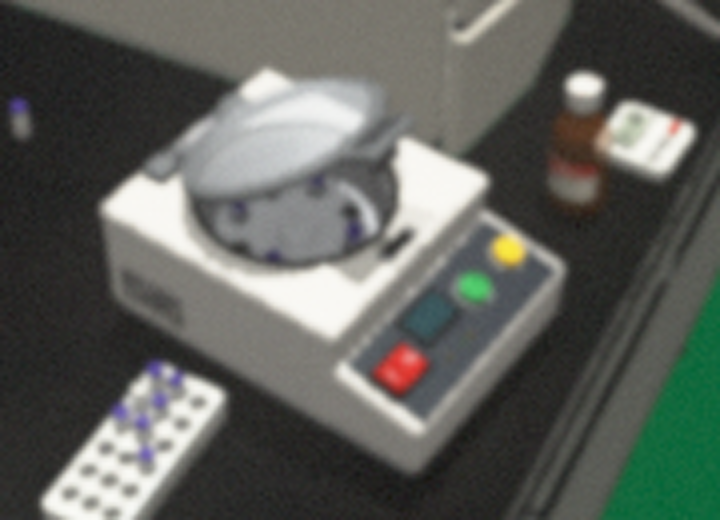

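The scene crop shows the lid about half open, with its dark tab near crop (245,140), which is full-frame (251,175). In the side crop the tab is near (390,130), full-frame (267,162). Key spacing red to yellow is 126 mm against a nominal 127, and the height is 84 mm, so both agree with the given sizes. Next is the lid angle from depth.

```bash
cat >> h.py <<'E'
yaw=-0.1486; O=np.array([.5573,.0279,0]); c,s=np.cos(yaw),np.sin(yaw); RC=np.array([[c,-s,0],[s,c,0],[0,0,1]])
def toC(P): return (np.asarray(P)-O)@RC
def cloud(p,d,i,box):
    x0,y0,x1,y1=box;U,V=np.meshgrid(np.arange(x0,x1),np.arange(y0,y1));U,V=U.ravel(),V.ravel()
    K=np.array([[i['fx'],0,i['cx']],[0,i['fy'],i['cy']],[0,0,1.]])
    n=cv2.undistortPoints(np.stack([U,V],1)[:,None].astype(float),K,np.array(i['dist_coeffs'],float))[:,0]
    z=d[V,U];X=np.c_[n*z[:,None],z,np.ones(len(z))]
    return (X@np.linalg.inv(np.array(i['world_to_cam'])).T)[:,:3][z>0],np.stack([U,V],1)[z>0]
E
python3 - <<'E'
from h import *
for n,b in(('scene',(190,140,330,290)),('side',(170,130,350,260))):
    P,uv=cloud(*pickle.load(open(n+'0.pkl','rb')),b);Q=toC(P)*1000
    m=(abs(Q[:,1])<24)&(Q[:,2]>128)&(Q[:,0]<120)&(Q[:,0]>-90)
    print(n,m.sum())
    q=Q[m];u=uv[m]
    for k in range(-90,120,8):
        a=(q[:,0]>=k)&(q[:,0]<k+8)
        if a.any(): print(k,a.sum(),q[a,2].min().round(),np.median(q[a,2]).round(),q[a,2].max().round(),np.median(u[a],0))
    dk=(abs(Q[:,0])<110)&(abs(Q[:,1])<88)&(Q[:,2]>100)&(Q[:,2]<120); print('deck z',np.median(Q[dk,2]),'y range',np.percentile(Q[dk,1],[1,99]),'x',np.percentile(Q[dk,0],[1,99]))
E
```

```text
scene 372
-50 42 182.0 204.0 208.0 [250. 176.]
-42 27 180.0 201.0 206.0 [252. 176.]
-34 24 192.0 198.0 201.0 [255.5 175. ]
-26 20 184.0 192.0 196.0 [258.  175.5]
-18 19 187.0 191.0 194.0 [260. 175.]
-10 32 185.0 189.0 193.0 [262.  174.5]
-2 29 187.0 190.0 194.0 [265. 174.]
6 28 186.0 190.0 195.0 [266.5 172. ]
14 22 187.0 190.0 192.0 [269.5 172.5]
22 20 184.0 188.0 190.0 [271. 171.]
30 21 181.0 184.0 188.0 [274. 172.]
38 17 178.0 181.0 185.0 [276. 172.]
46 18 175.0 177.0 180.0 [278.5 172. ]
54 12 171.0 173.0 176.0 [281.5 173.5]
62 15 164.0 168.0 171.0 [282. 173.]
70 10 160.0 162.0 166.0 [285.  173.5]
78 9 150.0 157.0 160.0 [287. 175.]
94 4 129.0 131.0 134.0 [294.  182.5]
102 3 128.0 130.0 130.0 [295. 182.]
deck z 113.21602213914849 y range [-87.70799641  85.72731947] x [-67.60419915  99.44162731]
side 564
-50 45 181.0 203.0 207.0 [267. 165.]
-42 58 178.0 202.0 206.0 [265. 166.]
-34 32 190.0 198.0 201.0 [261.  164.5]
-26 30 185.0 194.0 197.0 [257.5 165. ]
-18 31 188.0 190.0 193.0 [256. 164.]
-10 38 186.0 189.0 191.0 [254.  162.5]
-2 42 184.0 189.0 191.0 [251. 161.]
6 47 184.0 190.0 195.0 [248. 160.]
14 33 186.0 190.0 192.0 [246. 159.]
22 34 184.0 187.0 191.0 [243.  158.5]
30 29 180.0 185.0 187.0 [241. 158.]
38 28 177.0 182.0 184.0 [238.5 157.5]
46 29 174.0 178.0 181.0 [236. 158.]
54 20 170.0 173.0 177.0 [233.5 157. ]
62 21 166.0 168.0 172.0 [231. 158.]
70 19 159.0 162.0 166.0 [228. 158.]
78 11 156.0 157.0 161.0 [227. 158.]
86 2 141.0 145.0 148.0 [221.5 163.5]
94 5 128.0 130.0 132.0 [218. 166.]
102 10 128.0 128.0 130.0 [220.5 163.5]
deck z 112.73198748994284 y range [-86.41636627  87.52045928] x [-65.43821339 107.70194686]
```

Both views agree on the frame: deck at 113 mm, step at x = -67, sides at ±87. The tab centre is at about C(-35, 200) mm, giving θ ≈ 0.5 rad. Next I work out the approach to a point above the tab.

```bash
cat >> h.py <<'E'
from scipy.spatial.transform import Rotation as R
def pose(): o=ctrl.get_obs(); return np.array(o['ee_pos']),R.from_euler('xyz',o['eef_rot']),o
def shift(Cmm,rot):
    p,r,_=pose(); w=O+RC@(np.array(Cmm)/1000)
    print(Cmm,'->',(r.inv().apply(w-p)*1000).round(1),(r.inv()*rot).as_rotvec().round(3))
def tool(pitch=0,extra=0):  # y of tool along C y; pitch leans body to the front
    return R.from_euler('z',yaw)*R.from_euler('y',-pitch)*R.from_euler('xyz',[np.pi,0,np.pi])*R.from_euler('z',extra)
E
python3 - <<'E'
from h import *
print(tool().as_matrix().round(2).tolist())
shift((-38,0,245),tool())
E
```

```text
[[-0.99, 0.15, 0.0], [0.15, 0.99, 0.0], [-0.0, 0.0, -1.0]]
(-38, 0, 245) -> [-480.5 -348.8  -61.7] [-0.001 -0.    -0.183]
```

Emit:
{"name": "arm_command", "arguments": {
  "plan": [
    [[-20, -15, -40, 0, 0, -0.02, 1], [-60, -45, -62, 0, 0, -0.05, 1], [-100, -74, -62, 0, 0, -0.08, 1], [-140, -102, -62, 0, 0, -0.1, 1], [-180, -131, -62, 0, 0, -0.12, 1], [-220, -160, -62, 0, 0, -0.14, 1], [-260, -189, -62, 0, 0, -0.16, 1], [-300, -218, -62, 0, 0, -0.183, 1], [-340, -247, -62, 0, 0, -0.183, 1], [-380, -276, -62, 0, 0, -0.183, 1], [-420, -305, -62, 0, 0, -0.183, 1], [-450, -327, -62, 0, 0, -0.183, 1]]
  ],
  "squeeze": 10
}}

```text
time_s: 1.3
ee_pos: [0.499, 0.0617, 0.2451]
eef_rot: [-3.141, -0.0, 2.991]
force: [0.4, 0.8, -0.2]
grip_width: 0.0019
grip_force: 0.0
```

Run:
```python
from h import *
p,r,o=pose(); print(o['time_s'],p.round(4),o['eef_rot'],o['force'].round(2),o['grip_width'],(toC(p)*1000).round(1))
shift((-38,0,245),tool())
for t in (.5,.4,.3,.2,.1,.07,.035,0):
    c_,s_=np.cos(t),np.sin(t); shift((110-168*c_+6*s_,0,116+168*s_+6*c_+8*np.tan(t)),tool())
```

```text
1.3 [0.499  0.0617 0.2451] [-3.14135247e+00 -4.61061274e-04  2.99148653e+00] [ 0.45  0.85 -0.18] 0.0019428960968693068 [-62.6  24.8 245.1]
(-38, 0, 245) -> [-24.7 -24.8   0.1] [-0.    -0.    -0.002]
(np.float64(-34.55731716595739), 0, np.float64(206.17940577559867)) -> [-28.1 -24.8  38.9] [-0.    -0.    -0.002]
(np.float64(-42.4017369386328), 0, np.float64(190.33099322177588)) -> [-20.3 -24.8  54.8] [-0.    -0.    -0.002]
(np.float64(-48.72340893313377), 0, np.float64(173.85410365073565)) -> [-14.  -24.8  71.3] [-0.    -0.    -0.002]
(np.float64(-53.45916909255823), 0, np.float64(156.87852732468713)) -> [ -9.2 -24.8  88.2] [-0.    -0.    -0.002]
(np.float64(-56.561699266827375), 0, np.float64(139.54471636501893)) -> [ -6.2 -24.8 105.6] [-0.    -0.    -0.002]
(np.float64(-57.16891095852578), 0, np.float64(134.29662081720122)) -> [ -5.5 -24.8 110.8] [-0.    -0.    -0.002]
(np.float64(-57.687153376320076), 0, np.float64(128.15523933805386)) -> [ -5.  -24.8 117. ] [-0.    -0.    -0.002]
(np.float64(-58.0), 0, np.float64(122.0)) -> [ -4.7 -24.8 123.1] [-0.    -0.    -0.002]
```

Emit:
{"name": "arm_command", "arguments": {
  "plan": [
    [[-27, -25, 0, 0, 0, 0, 1], [-27, -25, 30, 0, 0, 0, 1], [-27, -25, 38, 0, 0, 0, 1], [-24, -25, 46, 0, 0, 0, 1], [-20, -25, 55, 0, 0, 0, 1], [-17, -25, 63, 0, 0, 0, 1], [-14, -25, 71, 0, 0, 0, 1], [-11, -25, 80, 0, 0, 0, 1], [-9, -25, 88, 0, 0, 0, 1], [-7, -25, 97, 0, 0, 0, 1], [-6, -25, 103, 0, 0, 0, 1], [-6, -25, 106, 0, 0, 0, 1]]
  ]
}}

```text
time_s: 2.5
ee_pos: [0.5001, 0.0386, 0.1388]
eef_rot: [-3.141, -0.001, 2.993]
force: [-0.4, 0.5, 0.6]
grip_width: 0.0004
grip_force: 0.3
```

Run:
```python
from h import *
p,r,o=pose(); print(o['time_s'],o['force'].round(2),(toC(p)*1000).round(1))
p,d,i=grab('side')
for n,b in(('side',(170,130,350,260)),):
    P,uv=cloud(p,d,i,b);Q=toC(P)*1000
    for k in range(0,100,10):
        a=(abs(Q[:,1])<24)&(Q[:,2]>112)&(Q[:,0]>=k)&(Q[:,0]<k+10)
        if a.any(): print(k,a.sum(),np.median(Q[a,2]).round())
cv2.imwrite('pics/s2.png',cv2.resize(p[100:260,150:350],None,fx=3,fy=3))
```

```text
2.5 [-0.38  0.54  0.63] [-58.2   2.1 138.8]
0 35 161.0
10 31 162.0
20 29 160.0
30 26 159.0
40 30 157.0
50 28 154.0
60 36 150.0
70 26 147.0
80 18 137.0
90 25 127.0
```

View pics/s2.png

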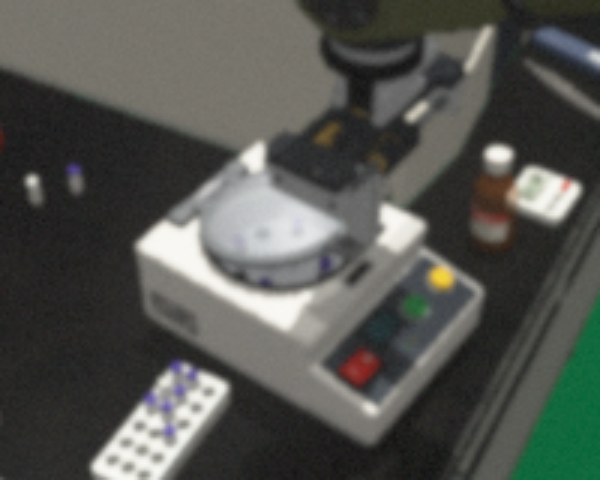

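The fingertips rest on the tab and the lid is nearly closed, about 0.1 rad, at (360,200) in the crop. Next I push through the catch.

Emit:
{"name": "arm_command", "arguments": {
  "plan": [
    [[0, -2, 3, 0, 0, 0, 1], [0, -2, 6, 0, 0, 0, 1], [0, -2, 8, 0, 0, 0, 1], [0, -2, 10, 0, 0, 0, 1], [0, -2, 11, 0, 0, 0, 1], [0, -2, 12, 0, 0, 0, 1], [0, -2, 13, 0, 0, 0, 1], [0, -2, 14, 0, 0, 0, 1]]
  ]
}}

```text
time_s: 3.35
ee_pos: [0.5001, 0.0367, 0.1254]
eef_rot: [-3.142, 0.0, 2.993]
force: [-0.1, 0.2, 0.8]
grip_width: 0.0004
grip_force: 0.3
```

Emit:
{"name": "arm_command", "arguments": {
  "plan": [
    [[0, 0, 1, 0, 0, 0, 1], [0, 0, 2, 0, 0, 0, 1], [0, 0, 3, 0, 0, 0, 1], [0, 0, 3.5, 0, 0, 0, 1]]
  ]
}}

```text
time_s: 3.75
ee_pos: [0.5, 0.0367, 0.1218]
eef_rot: [-3.142, -0.0, 2.993]
force: [-0.6, 0.4, 1.2]
grip_width: 0.0002
grip_force: 0.3
```

Emit:
{"name": "arm_command", "arguments": {
  "plan": [
    [[0, 0, -20, 0, 0, 0, 1], [0, 0, -60, 0, 0, 0, 1], [30, 30, -70, 0, 0, 0, 1], [45, 65, -70, 0, 0, 0, 1], [45, 73, -70, 0, 0, 0, 1], [45, 73, -70, 0, 0, 0, 1]]
  ]
}}

```text
time_s: 4.35
ee_pos: [0.4664, 0.1163, 0.192]
eef_rot: [-3.142, 0.0, 2.995]
force: [0.2, -0.0, -1.5]
grip_width: 0.0003
grip_force: 0.0
```

Run:
```python
from h import *
_,_,o=pose(); print(o['time_s'],o['qpos'].round(3),o['force'].round(2))
D={n:grab(n) for n in('scene','side')}
for n,b in(('scene',(190,140,330,290)),('side',(170,130,350,260))):
    P,uv=cloud(*D[n],b);Q=toC(P)*1000
    print(n,[(k,np.median(Q[a,2]).round(1)) for k in range(-70,100,10) if (a:=(abs(Q[:,1])<15)&(Q[:,2]>105)&(Q[:,2]<160)&(Q[:,0]>=k)&(Q[:,0]<k+10)).sum()>3])
    dk=(abs(Q[:,0])<110)&(abs(Q[:,1])>60)&(abs(Q[:,1])<88)&(Q[:,2]>100)&(Q[:,2]<120); print('deck',np.percentile(Q[dk,1],[1,99]),np.percentile(Q[dk,0],[1,99]))
B={'scene':(205,180,270,250),'side':(250,175,315,240)}
for c in('red','green','yel'):
    rs=[];pr=[]
    for n in B:
        try:
            p,d,i=D[n];ct,a,m=blob(p,c,B[n]);rs.append(ray(i,*ct));pr.append((ct.round(1),a))
        except Exception as e: print(c,n,e)
    print(c,pr); 
    if len(rs)==2: P=tri(rs);print(P.round(4),(toC(P)*1000).round(1))
p=D['scene'][0]; cv2.imwrite('pics/sc3.png',cv2.resize(p[140:290,180:330],None,fx=4,fy=4))
```

```text
4.35 [ 0.168  0.137  1.699 -0.     1.305 -1.256] [ 0.21 -0.03 -1.48]
scene [(-70, np.float64(114.5)), (-60, np.float64(123.2)), (-50, np.float64(141.2)), (-40, np.float64(140.2)), (-30, np.float64(143.2)), (-20, np.float64(147.2)), (-10, np.float64(152.2)), (0, np.float64(152.1)), (10, np.float64(153.1)), (20, np.float64(152.7)), (30, np.float64(151.7)), (40, np.float64(149.1)), (50, np.float64(147.5)), (60, np.float64(145.3)), (70, np.float64(141.3)), (80, np.float64(134.3)), (90, np.float64(126.8))]
deck [-87.92628251  86.8787931 ] [-66.97272632 106.55137088]
side [(-70, np.float64(110.5)), (-60, np.float64(113.5)), (-50, np.float64(113.9)), (-40, np.float64(113.5)), (-30, np.float64(139.2)), (50, np.float64(146.4)), (60, np.float64(145.1)), (70, np.float64(141.4)), (80, np.float64(132.1)), (90, np.float64(125.3))]
deck [-85.84591307  87.78726876] [-64.95183172 107.5984642 ]
red [(array([224.3, 200.8]), np.int32(74)), (array([269.5, 222. ]), np.int32(95))]
[0.468  0.1035 0.0832] [-99.5  61.5  83.2]
green [(array([237.2, 216.6]), np.int32(35)), (array([288.2, 201.3]), np.int32(36))]
[0.4546 0.0199 0.0859] [-100.3  -23.1   85.9]
yel [(array([244.5, 225.6]), np.int32(38)), (array([296.5, 192.4]), np.int32(44))]
[ 0.449  -0.0217  0.0842] [-99.7 -65.1  84.2]
```

View pics/sc3.png

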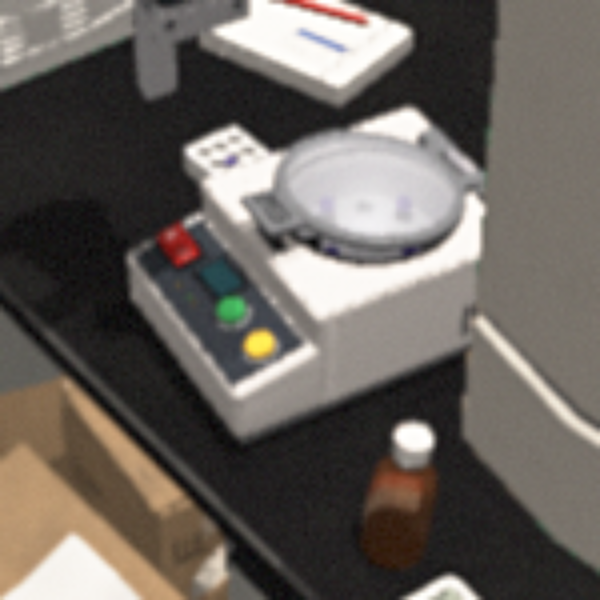

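The scene crop shows the lid lowered but with a visible gap under the tab at (270,215), so it may not be fully shut. I'll measure the tab and rim.

Run:
```python
from h import *
D={n:grab(n) for n in('scene','side')}
for n,b in(('scene',(190,140,330,290)),('side',(170,130,350,260))):
    P,uv=cloud(*D[n],b);Q=toC(P)*1000
    for k in range(-85,-20,5):
        a=(abs(Q[:,1])<22)&(Q[:,2]>60)&(Q[:,0]>=k)&(Q[:,0]<k+5)
        print(n,k,np.sort(Q[a,2]).round().astype(int).tolist())
p,r,o=pose();print((toC(p)*1000).round(1),o['force'].round(2))
p=D['side'][0]; cv2.imwrite('pics/si4.png',cv2.resize(p[110:250,180:330],None,fx=4,fy=4))
```

```text
scene -85 [77, 78, 79, 80, 80, 80, 82, 82, 82, 83, 83, 83, 83, 84, 84, 85, 316, 316, 319, 320, 324, 325, 326, 327, 329, 331, 331]
scene -80 [76, 79, 80, 80, 81, 81, 81, 81, 82, 83, 83, 83, 83, 83, 84, 84, 85, 85, 86, 87, 313, 317, 319, 320, 322, 325, 327, 330]
scene -75 [81, 82, 82, 82, 82, 83, 83, 83, 84, 84, 84, 84, 84, 85, 86, 315, 317, 319, 320, 322, 324, 324, 327, 329, 330]
scene -70 [80, 81, 82, 82, 82, 83, 83, 83, 83, 83, 83, 83, 83, 84, 84, 84, 85, 86, 87, 87, 88, 88, 89, 89, 90, 90, 91, 92, 92, 93, 95, 97, 97, 98, 98, 98, 99, 99, 100, 100, 100, 103, 103, 104, 104, 104, 105, 105, 106, 106, 106, 107, 107, 108, 109, 110, 110, 110, 111, 111, 111, 112, 112, 113, 113, 114, 138, 138, 139, 139, 140, 140, 141, 141, 141, 142, 142, 143, 143, 143, 144, 145, 146, 146, 320]
scene -65 [78, 87, 88, 89, 89, 94, 103, 104, 109, 110, 111, 111, 112, 112, 112, 112, 112, 113, 114, 114, 114, 114, 114, 114, 115, 116, 116, 117, 140, 141, 142, 143, 143, 143, 143, 143, 144, 144, 144, 145, 145, 145, 145, 145, 146, 146, 147, 148]
scene -60 [110, 111, 111, 111, 113, 113, 113, 114, 114, 114, 115, 115, 115,
[... 2010 characters left out ...]
4, 115, 115, 115, 115, 115, 115, 115, 137, 138, 142, 145]
side -55 [112, 113, 113, 114, 114, 114, 114, 115, 115, 116, 116, 122, 124, 139, 140, 143, 143, 144]
side -50 [111, 111, 112, 112, 112, 112, 112, 114, 114, 115, 116, 133, 139, 141, 142, 143]
side -45 [111, 113, 113, 113, 114, 114, 114, 115, 115, 136, 140, 140, 141, 141, 142, 142, 143]
side -40 [112, 113, 113, 113, 113, 113, 113, 113, 113, 115, 115, 117, 138, 139, 140, 140, 140, 140, 141]
side -35 [111, 112, 113, 114, 114, 115, 115, 116, 116, 133, 135, 136, 139, 140, 140, 140, 141, 141, 142, 142]
side -30 [112, 138, 139, 140, 140, 140, 141, 142]
side -25 [139, 140, 140, 141, 141, 141, 142, 144]
[-102.6   72.3  191.7] [-0.44 -0.17  0.44]
```

View pics/si4.png

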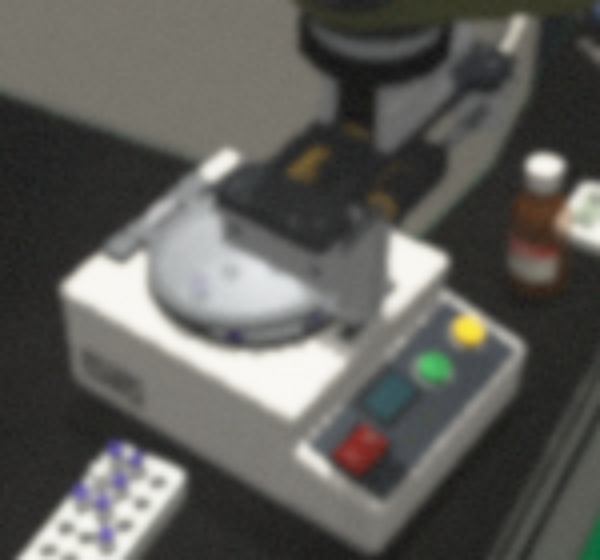

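The side crop shows the closed fingertip reaching to about (355,330). Depth puts the tab at z ≈ 144 mm, so the lid is not shut (θ ≈ 0.13). I'll check where the TCP projects against where the fingertip is seen.

Run:
```python
from h import *
pz,r,o=pose()
for n in('scene','side'):
    i=cams.camera_info(n);T=np.array(i['world_to_cam']);K=np.array([[i['fx'],0,i['cx']],[0,i['fy'],i['cy']],[0,0,1.]])
    for q in(0,-20,-40,-97):
        P=pz+r.apply([0,0,q/1000]);print(n,q,cv2.projectPoints(P[None],cv2.Rodrigues(T[:3,:3])[0],T[:3,3],K,np.array(i['dist_coeffs'],float))[0].ravel().round(1))
p,d,i=grab('scene')
P,uv=cloud(p,d,i,(190,100,250,190));Q=r.inv().apply(P-pz)*1000
m=(abs(Q[:,0])<40)&(abs(Q[:,1])<60)&(Q[:,2]>-150)&(Q[:,2]<40)
q=Q[m];u=uv[m]
for k in range(-120,40,8):
    a=(q[:,2]>=k)&(q[:,2]<k+8)
    if a.any(): print(k,a.sum(),np.percentile(q[a,0],[2,98]).round(),np.percentile(q[a,1],[2,98]).round(),np.median(u[a],0))
```

```text
scene 0 [220.  170.4]
scene -20 [219.6 164.8]
scene -40 [219.3 159. ]
scene -97 [218.3 142. ]
side 0 [269.5 195.4]
side -20 [269.8 189.3]
side -40 [270.2 183. ]
side -97 [271.1 164. ]
-112 2 [10. 10.] [-13.  -8.] [216.5 142.5]
-104 9 [ 7. 10.] [-14.  14.] [215. 142.]
-96 8 [ 8. 10.] [-12.  15.] [215.  143.5]
-88 13 [ 8. 10.] [-12.  11.] [216. 147.]
-80 13 [ 5. 11.] [-12.  11.] [216. 150.]
-72 24 [-7. 10.] [-14.  12.] [218.5 152. ]
-64 20 [-7. 11.] [-14.  10.] [218.5 154.5]
-56 23 [-8. 11.] [-14.  11.] [219. 157.]
-48 23 [-6. 10.] [-14.  10.] [219. 159.]
-40 19 [-9. 10.] [-12.   9.] [220. 162.]
-32 10 [-7. 10.] [-8.  9.] [217. 163.]
```

The visible fingertip ends about 22–25 mm behind the reported TCP. That matches TCP 122 leaving the tab at 144, so the closed tip is TCP minus 22 mm. I'll go back and push further with this correction.

Emit:
{"name": "arm_command", "arguments": {
  "plan": [
    [[-20, -40, 0, 0, 0, 0, 1], [-44, -72, 0, 0, 0, 0, 1], [-44, -72, 30, 0, 0, 0, 1], [-44, -72, 60, 0, 0, 0, 1], [-44, -72, 70, 0, 0, 0, 1], [-44, -72, 76, 0, 0, 0, 1], [-44, -72, 79, 0, 0, 0, 1], [-44, -72, 81, 0, 0, 0, 1], [-44, -72, 82, 0, 0, 0, 1], [-44, -72, 83, 0, 0, 0, 1]]
  ]
}}

```text
time_s: 5.6
ee_pos: [0.4998, 0.0379, 0.1104]
eef_rot: [3.141, 0.002, 2.993]
force: [-1.5, 0.1, 4.8]
grip_width: 0.0
grip_force: 2.2
```

Now at the catch with 4.8 N; I'll continue gently.

Emit:
{"name": "arm_command", "arguments": {
  "plan": [
    [[0, 0, 1.5, 0, 0, 0, 1], [0, 0, 3, 0, 0, 0, 1], [0, 0, 4.5, 0, 0, 0, 1], [0, 0, 6, 0, 0, 0, 1], [0, 0, 7, 0, 0, 0, 1]]
  ]
}}

```text
time_s: 6.1
ee_pos: [0.4992, 0.0378, 0.1017]
eef_rot: [-3.142, -0.0, 2.993]
force: [-0.1, 0.3, 0.3]
grip_width: 0.0006
grip_force: 0.0
```

Emit:
{"name": "arm_command", "arguments": {
  "plan": [
    [[0, 0, -20, 0, 0, 0, 1], [0, 0, -50, 0, 0, 0.1, 1], [30, 30, -60, 0, 0, 0.24, 1], [44, 70, -60, 0, 0, 0.38, 1], [44, 74, -60, 0, 0, 0.52, 1], [44, 74, -60, 0, 0, 0.66, 1], [44, 74, -60, 0, 0, 0.8, 1], [44, 74, -60, 0, 0, 0.94, 1], [44, 74, -60, 0, 0, 1.08, 1], [44, 74, -60, 0, 0, 1.22, 1], [44, 74, -60, 0, 0, 1.36, 1], [44, 74, -60, 0, 0, 1.5, 1]]
  ]
}}

```text
time_s: 7.3
ee_pos: [0.4666, 0.1175, 0.1617]
eef_rot: [-3.141, 0.0, 1.487]
force: [-0.4, 0.5, -0.1]
grip_width: 0.0005
grip_force: 0.0
```

Run:
```python
from h import *
pz,r,o=pose(); print(o['time_s'],o['qpos'].round(3),o['force'].round(2),(toC(pz)*1000).round(1))
p,d,i=grab('scene')
P,uv=cloud(p,d,i,(190,140,330,290));Q=toC(P)*1000
for k in range(-70,90,10):
    a=(abs(Q[:,1])<18)&(Q[:,2]>110)&(Q[:,2]<170)&(Q[:,0]>=k)&(Q[:,0]<k+10)
    print(k,np.percentile(Q[a,2],[10,50,90]).round(1) if a.any() else '')
dk=(abs(Q[:,0])<110)&(abs(Q[:,1])>60)&(abs(Q[:,1])<88)&(Q[:,2]>100)&(Q[:,2]<120); print('deck',np.percentile(Q[dk,1],[1,99]),np.percentile(Q[dk,0],[1,99]))
ct,a,m=blob(p,'yel',(205,180,270,250));print('yel',ct.round(1))
P,uv=cloud(p,d,i,(190,100,250,200));q=r.inv().apply(P-pz)*1000
q=q[(abs(q[:,0])<25)&(abs(q[:,1])<25)&(q[:,2]>-90)&(q[:,2]<20)];print('tip z',np.percentile(q[:,2],[90,98,100]),np.percentile(q[:,:2],[3,97],axis=0).round(1))
n=np.array([-np.sin(.21),0,np.cos(.21)])
for h in(30,10,0,-5): shift(np.array([-100,75,86])+n*(h-22),tool(.21,np.pi/2))
cv2.imwrite('pics/sc5.png',cv2.resize(p[120:290,180:330],None,fx=3.5,fy=3.5))
```

```text
7.3 [ 0.171  0.167  1.738 -0.     1.238  0.254] [-0.41  0.46 -0.11] [-103.    75.2  161.7]
-70 [112.3 123.6 125.9]
-60 [123.  124.4 126.4]
-50 [123.  124.7 126.1]
-40 [122.9 124.5 126.6]
-30 [123.9 127.3 130.9]
-20 [131.  133.9 138.1]
-10 [137.2 138.8 141.5]
0 [138.5 140.7 143.2]
10 [140.4 141.5 143.5]
20 [140.6 142.3 144.6]
30 [140.9 142.6 144.5]
40 [140.5 141.8 143.7]
50 [138.8 140.6 141.7]
60 [136.9 138.4 139.9]
70 [132.7 134.5 137. ]
80 [126.8 130.4 131.6]
deck [-87.78795284  87.04596389] [-66.73040246 106.4592623 ]
yel [244.7 225.4]
tip z [-35.53777674 -28.87477203 -22.79846903] [[-10.8 -13.1]
 [  9.3  11.4]]
[-101.6676792    75.           93.82424732] -> [-0.2  1.3 68. ] [-0.21  -0.006  0.056]
[-97.4984812   75.          74.26362902] -> [-0.5  5.5 87.5] [-0.21  -0.006  0.056]
[-95.4138822   75.          64.48331988] -> [-0.6  7.5 97.3] [-0.21  -0.006  0.056]
[-94.3715827  75.         59.5931653] -> [ -0.6   8.6 102.2] [-0.21  -0.006  0.056]
```

View pics/sc5.png

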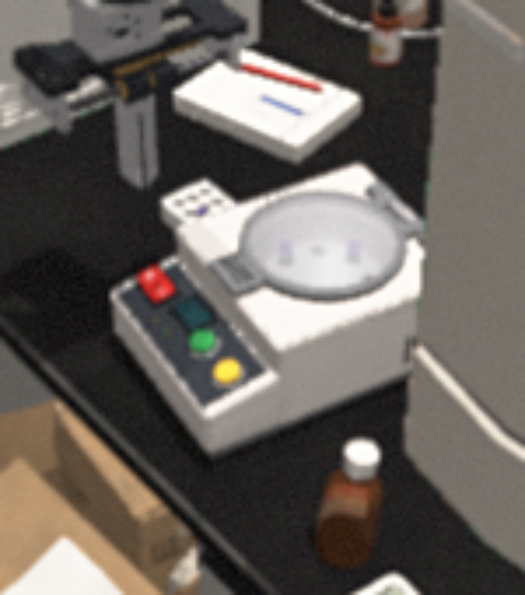

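The lid is now fully shut: the tab lies flat at about 123 mm, the dome peaks at 142 mm, and the gap is gone. The centrifuge hasn't moved. Next, tilt the tool and approach the rocker.

Emit:
{"name": "arm_command", "arguments": {
  "plan": [
    [[0, 0, 30, -0.1, 0, 0.03, 1], [0, 1, 60, -0.21, 0, 0.056, 1], [0, 3, 77, -0.21, 0, 0.056, 1], [0, 5, 87, -0.21, 0, 0.056, 1], [-0.5, 6, 91, -0.21, 0, 0.056, 1], [-0.5, 6.5, 93, -0.21, 0, 0.056, 1]]
  ]
}}

```text
time_s: 7.95
ee_pos: [0.4738, 0.1164, 0.0692]
eef_rot: [2.932, -0.006, 1.438]
force: [-0.1, -0.4, -0.0]
grip_width: 0.0005
grip_force: 0.0
```

Emit:
{"name": "arm_command", "arguments": {
  "plan": [
    [[0, 0, 1, 0, 0, 0, 1], [0, 0, 2, 0, 0, 0, 1], [0, 0, 3, 0, 0, 0, 1], [0, 0, 4, 0, 0, 0, 1]]
  ]
}}

```text
time_s: 8.35
ee_pos: [0.4741, 0.1164, 0.0652]
eef_rot: [2.931, -0.006, 1.437]
force: [-0.9, 0.0, -0.3]
grip_width: 0.0006
grip_force: 0.0
```

Emit:
{"name": "arm_command", "arguments": {
  "plan": [
    [[0, 0, 1, 0, 0, 0, 1], [0, 0, 2, 0, 0, 0, 1], [0, 0, 3, 0, 0, 0, 1]]
  ]
}}

```text
time_s: 8.65
ee_pos: [0.4748, 0.1166, 0.0624]
eef_rot: [2.931, -0.006, 1.437]
force: [0.6, 1.2, 3.4]
grip_width: 0.0005
grip_force: 1.4
```

Emit:
{"name": "arm_command", "arguments": {
  "plan": [
    [[0, 0, 1, 0, 0, 0, 1], [0, 0, 2, 0, 0, 0, 1]]
  ]
}}

```text
time_s: 8.85
ee_pos: [0.4748, 0.1162, 0.0599]
eef_rot: [2.932, -0.006, 1.437]
force: [-0.1, -0.4, -0.4]
grip_width: 0.0003
grip_force: 0.0
```

Emit:
{"name": "arm_command", "arguments": {
  "plan": [
    [[0, 0, 0.7, 0, 0, 0, 1], [0, 0, 1.3, 0, 0, 0, 1]]
  ]
}}

```text
time_s: 9.05
ee_pos: [0.4751, 0.1162, 0.0592]
eef_rot: [2.932, -0.006, 1.437]
force: [-11.3, -0.6, 17.8]
grip_width: 0.0008
grip_force: 10.0
```

The rocker is over and on its stop, so I'll back off, lift and check.

Emit:
{"name": "arm_command", "arguments": {
  "plan": [
    [[0, 0, -10, 0, 0, 0, 1], [0, 0, -40, 0, 0, 0, 1], [0, 0, -70, 0, 0, 0, 1], [0, 0, -80, 0, 0, 0, 1], [0, 0, -80, 0, 0, 0, 1]]
  ]
}}

```text
time_s: 9.55
ee_pos: [0.4591, 0.1181, 0.1382]
eef_rot: [2.929, -0.007, 1.437]
force: [-0.3, -0.5, 0.1]
grip_width: 0.0008
grip_force: 0.0
```

Run:
```python
from h import *
pz,r,o=pose(); print(o['time_s'],o['force'].round(2),(toC(pz)*1000).round(1))
D={n:grab(n) for n in('scene','side')}
B={'scene':(205,180,270,250),'side':(250,175,315,240)}
for c in('red','green','yel'):
    rs=[ray(D[n][2],*blob(D[n][0],c,B[n])[0]) for n in B];P=tri(rs);print(c,P.round(4),(toC(P)*1000).round(1))
for n in B:
    p,d,i=D[n];P,uv=cloud(p,d,i,B[n]);Q=toC(P)*1000;m=blob(p,'red',B[n])[2][uv[:,1],uv[:,0]]
    m&=(abs(Q[:,1]-62)<15)&(abs(Q[:,0]+100)<10); q=Q[m]
    hgt=(q-[-100,62,75])@[-np.sin(.21),0,np.cos(.21)]
    print(n,m.sum(),'h vs y slope',np.polyfit(q[:,1]-62,hgt,1).round(3),'left',np.median(hgt[q[:,1]>66]),'right',np.median(hgt[q[:,1]<58]))
    p,d,i=pickle.load(open(n+'0.pkl','rb'));P,uv=cloud(p,d,i,B[n]);Q=toC(P)*1000;m=blob(p,'red',B[n])[2][uv[:,1],uv[:,0]]
    m&=(abs(Q[:,1]-62)<15)&(abs(Q[:,0]+100)<10); q=Q[m]
    hgt=(q-[-100,62,75])@[-np.sin(.21),0,np.cos(.21)]
    print(' before',m.sum(),np.polyfit(q[:,1]-62,hgt,1).round(3),'left',np.median(hgt[q[:,1]>66]),'right',np.median(hgt[q[:,1]<58]))
n=np.array([-np.sin(.21),0,np.cos(.21)])
for h in(40,10,4): shift(np.array([-101,-65,84])+n*(h-22),tool(.21,np.pi/2))
a=cv2.resize(D['scene'][0][185:245,205:285],None,fx=5,fy=5);b=cv2.resize(D['side'][0][180:240,240:320],None,fx=5,fy=5)
cv2.imwrite('pics/rk.png',np.hstack([a,b]))
```

```text
9.55 [-0.29 -0.55  0.06] [-110.5   74.7  138.2]
red [0.4674 0.1035 0.0837] [-100.1   61.4   83.7]
green [0.4543 0.0197 0.0865] [-100.6  -23.3   86.5]
yel [ 0.4487 -0.0222  0.0854] [-100.   -65.6   85.4]
scene 48 h vs y slope [-0.094  6.992] left 6.4271755272248186 right 7.782199608063412
 before 55 [0.162 7.488] left 9.195070174956538 right 6.570504266209871
side 95 h vs y slope [-0.13   5.903] left 5.439326340569057 right 7.811100118241554
 before 85 [0.136 6.498] left 8.632270762130014 right 5.420965995647914
[-104.7522782   -65.          101.60455647] -> [-139.6   -2.8   33.9] [-0.001 -0.008  0.014]
[-98.4984812  -65.          72.26362902] -> [-139.9   -2.7   63.9] [-0.001 -0.008  0.014]
[-97.2477218  -65.          66.39544353] -> [-139.9   -2.7   69.9] [-0.001 -0.008  0.014]
```

View pics/rk.png

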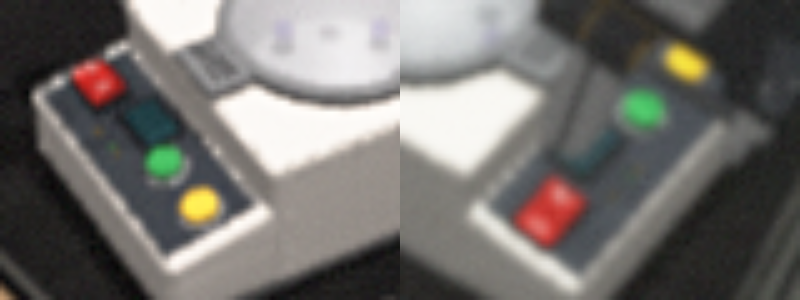

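The rocker's left half is now down: its slope went from +0.15 to about -0.11 in both views, so it is on. The keys are where they were. Next, move over the yellow key.

Emit:
{"name": "arm_command", "arguments": {
  "plan": [
    [[-40, -1, 0, 0, 0, 0.01, 1], [-80, -2, 0, 0, 0, 0.01, 1], [-120, -3, 0, 0, 0, 0.01, 1], [-140, -3, 0, 0, 0, 0.01, 1], [-140, -3, 0, 0, 0, 0.01, 1], [-140, -3, 30, 0, 0, 0.01, 1], [-140, -3, 55, 0, 0, 0.01, 1], [-140, -3, 66, 0, 0, 0.01, 1], [-140, -3, 69, 0, 0, 0.01, 1], [-140, -3, 71, 0, 0, 0.01, 1]]
  ]
}}

```text
time_s: 10.65
ee_pos: [0.452, -0.0216, 0.0663]
eef_rot: [2.932, -0.008, 1.428]
force: [-0.5, -0.3, -0.3]
grip_width: 0.0002
grip_force: 0.0
```

Run:
```python
from h import *
pz,r,o=pose(); print(o['time_s'],o['force'].round(2),(toC(pz)*1000).round(1))
shift(np.array([-101,-65,84])+np.array([-np.sin(.21),0,np.cos(.21)])*-22,tool(.21,np.pi/2))
```

```text
10.65 [-0.52 -0.31 -0.25] [-96.8 -64.5  66.3]
[-96.4138822  -65.          62.48331988] -> [-0.5 -0.4  3.8] [-0.    -0.009  0.004]
```

Emit:
{"name": "arm_command", "arguments": {
  "plan": [
    [[0, 0, 1, 0, 0, 0, 1], [0, 0, 2, 0, 0, 0, 1], [0, 0, 3, 0, 0, 0, 1], [0, 0, 4, 0, 0, 0, 1]]
  ]
}}

```text
time_s: 11.05
ee_pos: [0.4528, -0.022, 0.0626]
eef_rot: [2.931, -0.008, 1.427]
force: [0.0, 0.0, 0.8]
grip_width: 0.0003
grip_force: 0.1
```

Emit:
{"name": "arm_command", "arguments": {
  "plan": [
    [[0, 0, 0.7, 0, 0, 0, 1], [0, 0, 1.5, 0, 0, 0, 1], [0, 0, 2, 0, 0, 0, 1]]
  ]
}}

```text
time_s: 11.35
ee_pos: [0.4532, -0.0221, 0.0605]
eef_rot: [2.931, -0.008, 1.427]
force: [-0.9, -0.5, 3.1]
grip_width: 0.0006
grip_force: 1.4
```

Emit:
{"name": "arm_command", "arguments": {
  "plan": [
    [[0, 0, 0.6, 0, 0, 0, 1], [0, 0, 1.2, 0, 0, 0, 1], [0, 0, 1.2, 0, 0, 0, 1]]
  ]
}}

```text
time_s: 11.65
ee_pos: [0.4535, -0.0221, 0.0593]
eef_rot: [2.931, -0.008, 1.427]
force: [-0.5, -0.2, 3.1]
grip_width: 0.0004
grip_force: 1.8
```

Emit:
{"name": "arm_command", "arguments": {
  "plan": [
    [[0, 0, 0.4, 0, 0, 0, 1], [0, 0, 0.8, 0, 0, 0, 1], [0, 0, 0.8, 0, 0, 0, 1]]
  ]
}}

```text
time_s: 11.95
ee_pos: [0.4536, -0.0221, 0.0586]
eef_rot: [2.931, -0.008, 1.427]
force: [-1.4, -0.6, 6.2]
grip_width: 0.0005
grip_force: 2.8
```

Emit:
{"name": "arm_command", "arguments": {
  "plan": [
    [[0, 0, 0.2, 0, 0, 0, 1], [0, 0, 0.2, 0, 0, 0, 1]]
  ]
}}

```text
time_s: 12.15
ee_pos: [0.4537, -0.0222, 0.0585]
eef_rot: [2.931, -0.008, 1.427]
force: [-2.1, 0.2, 8.8]
grip_width: 0.0009
grip_force: 4.2
```

Run:
```python
from h import *
D={n:grab(n) for n in('scene','side')};o=ctrl.get_obs();print(o['force'].round(2),o['time_s'])
B={'scene':(205,180,270,250),'side':(250,175,315,240)}
for n in B:
    p,d,i=D[n];P,uv=cloud(p,d,i,(190,140,330,290) if n=='scene' else (170,130,350,260));Q=toC(P)*1000
    a=(abs(Q[:,1])<18)&(Q[:,2]>118)&(Q[:,2]<130)&(Q[:,0]>-70)&(Q[:,0]<-42);print(n,'tab',a.sum(),np.median(Q[a,2]) if a.any() else '')
    for c in('red','green'):
        try:
            ct,ar,mm=blob(p,c,B[n]);print(c,ct.round(1),ar)
            if c=='red':
                m=mm[uv[:,1],uv[:,0]]&(abs(Q[:,1]-62)<15);q=Q[m];print('slope',np.polyfit(q[:,1],(q-[-100,62,75])@[-np.sin(.21),0,np.cos(.21)],1)[0])
        except Exception as e: print(c,'hidden')
```

```text
[-2.01 -0.29  8.88] 12.25
scene tab 13 124.82704740155171
red hidden
green [235.  217.5] 8
side tab 105 124.14764549879965
red [269.6 221.9] 123
slope -0.1262938684005122
green [288.6 201.1] 38
```

```bash
python3 -c "
from station import ctrl
print(ctrl.hand_in())"
```

```text
the job is handed in; nothing more can be done
None
```

The lid is shut, the mains rocker is on, and I handed the job in at about 12 s with the yellow pulse key held fully down at about 9 N; no verdict came back. The first push left the lid open because the closed fingertips sit about 22 mm short of the reported tool point, so I pushed again and it snapped shut. The rocker briefly took about 18–21 N at its stop. The green key was not pressed, the centrifuge did not move, and no move went near the other items, though I didn't re-measure those.

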